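# Slide the V-block carrier home and press a lens barrel into it

## Task

Slide the flat carrier plate with the V-block across the worktop, without lifting it, until it is flush against both strips of the L-shaped corner stop. Then take the lens barrel from its stand, lay it lengthwise in the V, centred along the block, and press it gently but firmly (about 10 N) down onto both flanks. Finish while holding it pressed there, with the carrier still flush in the corner, and leave the heatsink, the tin and the battery where they are.

Things in the scene. Friction and masses are not known exactly. Their poses are not given: they have to be found in the camera images.
- v_carrier: Loose flat aluminium plate 90 (x) x 70 (y) x 8 mm, about 0.65 kg, with a grey V-block 60 x 48 mm on its middle. Origin: centre of its underside; z up. The 90-degree V runs along x, apex line at z = 22 mm, block top 35 mm; grip its side faces (y = +-24 mm, z 8 to 35 mm). A seated barrel's axis is at z = 44.6 mm. Home: +x edge on the stop's far strip, -y edge on its side strip.
- v_cheek_left: The half of the V-block on the carrier's +y side, with one of the two flanks of the V (fixed to the carrier; same origin and axes as the carrier).
- v_cheek_right: The half of the V-block on the carrier's -y side, with the other flank of the V (fixed to the carrier; same origin and axes as the carrier).
- corner_stop: L of two dark steel strips, 12 mm wide, 10 mm high, fixed round a flat 90 x 70 mm grey sheet. Origin: centre of the sheet on the worktop, z up; the carrier when home has the same origin and axes. Far strip: inner face x = +45 mm, y -47 to +35 mm. Side strip: inner face y = -35 mm, x -45 to +57 mm. Open toward -x and +y.
- lens_stand: Fixed black plastic stand, 84 (x) x 50 (y) mm; origin: centre of its underside, on the worktop. Two saddles 8 mm thick, at x = -31 and +31 mm, reach 30 mm height and carry the barrel along x with its axis 40 mm above the worktop. Between the saddles (54 mm) there is only the 6 mm high base.
- lens_barrel: Loose aluminium lens barrel, a plain cylinder 32 mm in diameter and 80 mm long with a glass lens and dark rings at each end (both ends alike), about 0.15 kg. Origin: its centre; x along its axis. It starts lying on the stand; grip it across its diameter, at the middle.
- heatsink: Bystander: finned heatsink, 40 x 40 x 20 mm. Origin: centre of its underside.
- flux_tin: Bystander: round white tin, 49 mm in diameter, 18 mm high. Origin: centre of its underside.
- battery: Bystander: block battery standing upright, 17 x 26 x 48 mm. Origin: centre of its underside.
Things that resemble listed ones, but are neither listed nor needed, are in the scene too. Leave any yellow look-alike of the lens_barrel alone.

How it is judged:
By the outcome, as a careful person would: the job done as asked, in the order asked, and still so for the second after the job is handed in, while the arm keeps its last pose, push and grip.
It also fails if it takes over 64 s, if anything falls off the work surface, if the arm or the gripper's body presses on something with over 40 N, if the wrist force passes 120 N, or if a joint passes its speed limit or range.

## Robot

A 6-joint arm with a two-finger parallel gripper is mounted at the origin on a cart in front of the work surface, level with it; the furniture and walls round the work are solid. World frame = base frame: x ahead of the robot, y to its left, z up, the work surface at z = 0. Lengths are in m, angles in rad, forces in N, time in s.
With the tool pointing down it reaches from about 0.225 to 0.875 m from the base axis. Payload 3.4 kg.
Tool frame: the origin (TCP) lies at the very end of the fingers, on their centre line; the grasp point (between the pads) lies 19 mm behind it; z points along the fingers, y is the line along which they close (so a half turn about z gives the same grasp; the last joint's range is limited). The gripper opens to 85 mm and grips with 20 to 120 N. Pads are 22 mm wide; open, the fingers measure 114 mm over their backs; the gripper's body (76 mm by 85 mm) begins 54 mm behind the grasp point. The pads swing forward as they close: fully open they stand 13 mm farther back than shut.
Start: joints at [1.092, 0.276, 1.505, -0, 1.361, -0.121], TCP at [0.201, 0.539, 0.209] pointing down, gripper open.
Joint ranges: [-2.89, 2.89], [-0.75, 2.08], [0.22, 2.7], [-1.18, 4.32], [0.11, 2.71], [-2.7, 2.7]. Speed limits (rad/s): [2.57, 2.57, 3.14, 3.14, 3.14, 3.14].

## Interface

Orientations are given as a unit quaternion [w, x, y, z].
In Python, from rig import get_state, optics, sign_off gives the robot as it stands.
- The arm moves only by the tool send_rows, never from a script. Its argument "increments" is a list of rows, each an object with "gripper": the gripper's target within -1 to 1 (shut at 1, half-way at 0, fully open at -1); "linear": the shift along the world's x, y, z in m, a list of three; "delta_rot": the turn, a rotation vector about the world's x, y, z in rad, a list of three. In form: [{"gripper": gripper, "linear": [dx, dy, dz], "delta_rot": [rx, ry, rz]}, ...]. A call has 1 to 8 rows; each row is the pose to reach, as a shift and turn from the pose commanded when the call began; what a row does not reach only later rows make up. A row lasts 1/10 s, in which the tool goes at most 50 mm and 8.59 degrees, less where a joint would pass 70% of its speed; a pose out of reach is approached as far as the arm can. A call with a gripper value outside its range is refused whole. The fingers move at their own pace and stop on an object; "newtons" is the grip in N (left out, the last holds). Time passes only in rows, so rows that repeat a pose let the fingers close. It gives the time, the measured TCP pose, the force, the opening and the grip force at its end, in the units of the state.
- get_state(): the state, without advancing time (a new reading comes with each control period).
- optics.get_image(name): name is "scene" or "top" or "wrist"; returns a dict with "pixels" (400x640x3 uint8, blue, green, red), "K" (3x3 intrinsics, pixels), "k1" (the pictures are not rectified: a ray, as slopes to the right and down, at radius r is drawn at 1 + k1 r^2 times it, then the intrinsics apply), "rvec" (rotation vector, rad) and "tvec" (3), from world to camera coordinates, as OpenCV has them; the wrist camera has in their place "T_tool_cam" (4x4, takes a point from camera to tool coordinates, whose origin is the TCP and whose axes are the flange's). Camera axes: x right, y down, z forward; pixel columns grow to the right and rows downward; lengths in m; the calibration is good to about 2 mm. A picture is of the moment at which its call begins: read the wrist's pose just before it. There is no depth.
- sign_off(): hands the job in; it is judged then, once.
The state is a dict: "clock": time; "qpos": joint angles; "qd": joint speeds; "effort": joint torques, N m; "position": TCP position; "ee_rot": TCP orientation; "contact_force": force on the tool from outside, world axes, zero at the start; "moment": the same for the moment, N m; "width": finger opening in m; "gripper_force": force on a finger pad.
Only numpy, scipy, OpenCV 4.12 (cv2) and the standard library are available. Lean on these libraries where they do the work, as an engineer would, in place of code of your own. Each camera call takes 0.05 s, during which the arm holds its last target. There are 200 camera calls.

## Working session

There is one attempt and no reset: what is moved stays moved. The work goes in short steps, Python scripts to look and compute and a tool call to move; the robot and the scene stay as the last step left them, time stands still between calls to the robot, and variables do not carry over. Pictures are saved under pics/ and viewed, at most 10 in all, crops included, and the job is handed in when it is done.

Besides the shell and the picture viewer there is one more tool, called in YAML: its name, and indented under it one key for each argument. send_rows: Moves the arm, as the interface text tells. Its arguments: {"type":"object","properties":{"increments":{"type":"array"},"newtons":{"type":"number"}},"required":["increments"]}

```bash
mkdir -p pics; cat > h.py <<'E'
import numpy as np, cv2
from rig import get_state, optics, sign_off
from scipy.spatial.transform import Rotation as R
def cam(n):
    s=get_state(); d=optics.get_image(n)
    K=np.array(d["K"]);k1=d["k1"]
    if n=="wrist":
        q=np.array(s["ee_rot"]);T=np.eye(4);T[:3,:3]=R.from_quat(q[[1,2,3,0]]).as_matrix();T[:3,3]=s["position"]
        W=T@np.array(d["T_tool_cam"]); Rw,c=W[:3,:3],W[:3,3]
    else:
        Rm=cv2.Rodrigues(np.array(d["rvec"],float))[0];Rw=Rm.T;c=-Rm.T@np.array(d["tvec"],float).ravel()
    return dict(im=np.array(d["pixels"]),K=K,k1=k1,R=Rw,c=c)
D=lambda C:np.array([C["k1"],0,0,0,0],float)
def ray(C,px):
    u=cv2.undistortPoints(np.array(px,float).reshape(-1,1,2),C["K"],D(C)).reshape(-1,2)
    return np.c_[u,np.ones(len(u))]@C["R"].T
def plane(C,px,z):
    r=ray(C,px);return C["c"]+r*((z-C["c"][2])/r[:,2:])
def proj(C,P):
    return cv2.projectPoints(np.array(P,float).reshape(-1,1,3),cv2.Rodrigues(C["R"].T)[0],-C["R"].T@C["c"],C["K"],D(C))[0].reshape(-1,2)
def save(C,n): cv2.imwrite("pics/"+n,C["im"])
E
python3 - <<'E'
from h import *
import pickle
for n in("top","scene"):
    C=cam(n);save(C,n+"0.png");pickle.dump(C,open(n+"0.pkl","wb"));print(n,C["c"],C["K"][0,0],C["k1"])
print(get_state())
E
```

```text
top [ 0.29302335 -0.01515913  1.10530584] 439.9342919821461 -0.01567208695387691
scene [-0.03304696  0.95312959  0.65564308] 475.93018493657974 0.008993209263434134
{'clock': 0.1, 'qpos': array([ 1.09201374e+00,  2.76550266e-01,  1.50603596e+00,  1.45533853e-05,
        1.36070175e+00, -1.21003081e-01]), 'qd': array([-2.19494673e-03, -1.94649325e-03, -3.83340970e-03,  5.36817556e-04,
       -5.06055821e-05, -6.35473313e-05]), 'effort': array([ 1.10438210e-03, -4.17700732e+01, -2.46405315e+01, -2.50902340e-04,
        5.91526579e-03, -2.42432429e-05]), 'position': array([0.20112222, 0.53812321, 0.20850396]), 'ee_rot': array([-2.57210765e-04,  1.77938588e-01,  9.84041229e-01, -8.07722339e-04]), 'contact_force': array([-0.41902399, -0.55871015,  0.08693613]), 'moment': array([ 0.00838959,  0.03474408, -0.01953028]), 'gripper_force': 0.0, 'width': 0.08557465274198539}
```

View pics/top0.png

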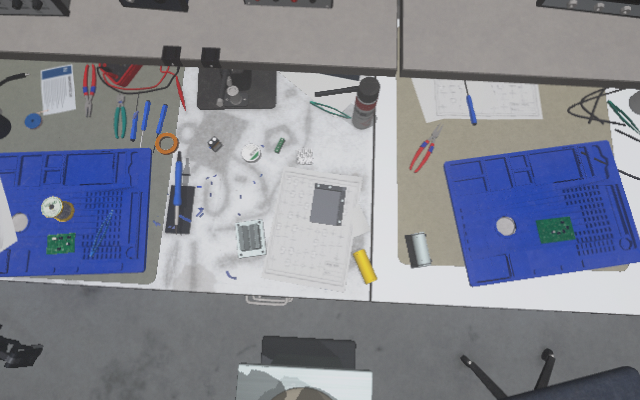

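View pics/scene0.png

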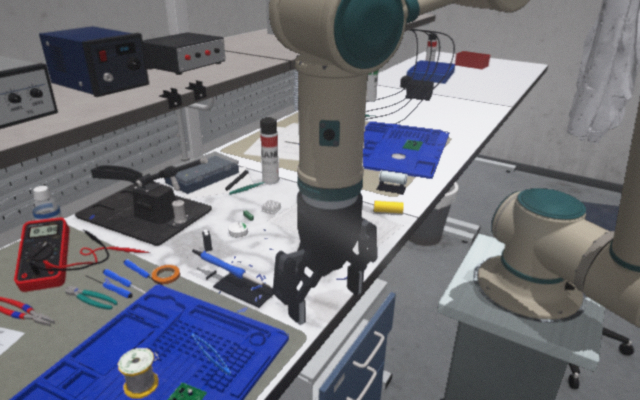

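```bash
python3 - <<'E'
from h import *
import pickle
T=pickle.load(open("top0.pkl","rb"));S=pickle.load(open("scene0.pkl","rb"))
for P in([0,0,0],[.201,.538,.208],[.3,0,0],[.5,0,0]): print(P,proj(T,P),proj(S,P))
print("plate block",plane(T,[[250,239]],.03),"sheet/stop",plane(T,[[328,204]],.01),"barrel R",plane(T,[[418,250]],.04),"yellow",plane(T,[[364,266]],.02),"black strip",plane(T,[[180,208]],.006))
im=np.hstack([T["im"][130:300,150:290],T["im"][150:300,300:440].copy().repeat(1,0)[:150] if 0 else T["im"][130:300,300:440]])
cv2.imwrite("pics/crop1.png",cv2.resize(im,None,fx=2.8,fy=2.8,interpolation=cv2.INTER_CUBIC))
E
```

```text
[0, 0, 0] [[300.75376687 435.5756778 ]] [[528.42249715 284.78163724]]
[0.201, 0.538, 0.208] [[ 30.40795356 336.47231401]] [[327.0421139  326.46166449]]
[0.3, 0, 0] [[308.26002066 301.54267281]] [[400.85306732 244.11628912]]
[0.5, 0, 0] [[312.76034476 221.18313359]] [[331.06849736 221.88349324]]
plate block [[0.44152392 0.15130453 0.03      ]] sheet/stop [[ 0.5447444  -0.03654027  0.01      ]] barrel R [[ 0.43543624 -0.25914675  0.04      ]] yellow [[ 0.3917959  -0.13159227  0.02      ]] black strip [[0.51459019 0.34132126 0.006     ]]
```

View pics/crop1.png

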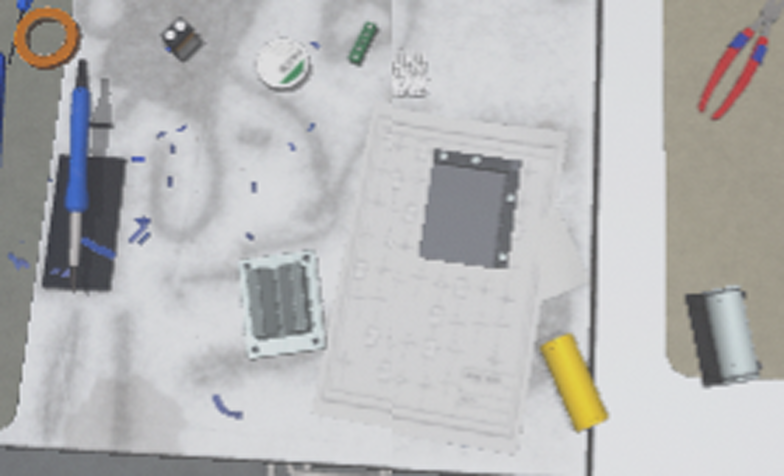

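```bash
python3 - <<'E'
from h import *
import pickle
T=pickle.load(open("top0.pkl","rb"))
L=lambda a:[[150+c/2.8,130+r/2.8] for c,r in a]
Rr=lambda a:[[300+(c-392)/2.8,130+r/2.8] for c,r in a]
def show(n,p,z):
    P=plane(T,p,z)[:,:2];print(n,P.round(4).tolist(),"mean",P.mean(0).round(4),"edges",np.linalg.norm(P-np.roll(P,-1,0),axis=1).round(4),"ang",np.degrees(np.arctan2(*(P[0]-P[-1])[::-1])).round(1),np.degrees(np.arctan2(*(P[1]-P[2])[::-1])).round(1))
show("carrier",L([(241,262),(315,249),(326,348),(251,360)]),.008)
show("stop(outer)",Rr([(434,148),(522,160),(510,268),(420,257)]),.005)
show("barrel",Rr([(707,290),(743,288),(757,375),(716,385)]),.04)
show("stand",Rr([(686,293),(747,287),(762,378),(704,386)]),.03)
C=cam("wrist");print(C["c"],C["R"][:,2],C["K"][0,0]);s=get_state();print(R.from_quat(np.array(s["ee_rot"])[[1,2,3,0]]).as_matrix().round(3))
E
```

```text
carrier [[0.4818, 0.1934], [0.4974, 0.1276], [0.4086, 0.1105], [0.3944, 0.1761]] mean [0.4455 0.1519] edges [0.0677 0.0904 0.0672 0.0891] ang 11.2 10.9
stop(outer) [[0.6003, -0.0003], [0.5932, -0.0822], [0.4914, -0.0751], [0.4971, 0.0068]] mean [ 0.5455 -0.0377] edges [0.0822 0.102  0.0821 0.1034] ang -4.0 -4.0
barrel [[0.475, -0.2458], [0.4784, -0.2772], [0.4034, -0.2888], [0.393, -0.2536]] mean [ 0.4375 -0.2664] edges [0.0316 0.0759 0.0367 0.0823] ang 5.5 8.8
stand [[0.473, -0.2294], [0.4812, -0.2832], [0.4021, -0.2957], [0.3926, -0.2455]] mean [ 0.4372 -0.2635] edges [0.0544 0.0801 0.0512 0.082 ] ang 11.3 9.0
[0.1271138  0.56561395 0.37289299] [ 0.29009161 -0.11141468 -0.95049125] 305.5410151086995
[[-0.937  0.35  -0.001]
 [ 0.35   0.937 -0.001]
 [ 0.    -0.001 -1.   ]]
```

Top view: the carrier is at px (250,239) and the corner stop (grey sheet with a dark L) at (328,204). The silver barrel lies on its black stand at (418,250), with the yellow look-alike at (364,266). The tin is at (251,153), the battery at (214,143), the heatsink at (305,157) and a soldering-iron stand at (180,208). Barrel candidates: silver (418,250), yellow (364,266), spray can (365,105), solder spool (52,208). I choose the silver one on the two-saddle stand. The crop confirms it, and the sizes match: carrier 90x68, stop 102x82, stand 82x52.

send_rows:
  increments:
    - {"gripper":-1,"linear":[0.244,-0.386,-0.04],"delta_rot":[0,0,0.55]}
    - {"gripper":-1,"linear":[0.244,-0.386,-0.04],"delta_rot":[0,0,0.55]}
    - {"gripper":-1,"linear":[0.244,-0.386,-0.04],"delta_rot":[0,0,0.55]}
    - {"gripper":-1,"linear":[0.244,-0.386,-0.04],"delta_rot":[0,0,0.55]}
    - {"gripper":-1,"linear":[0.244,-0.386,-0.04],"delta_rot":[0,0,0.55]}
    - {"gripper":-1,"linear":[0.244,-0.386,-0.04],"delta_rot":[0,0,0.55]}
    - {"gripper":-1,"linear":[0.244,-0.386,-0.04],"delta_rot":[0,0,0.55]}
    - {"gripper":-1,"linear":[0.244,-0.386,-0.04],"delta_rot":[0,0,0.55]}

```text
clock: 0.95
position: [0.4086, 0.2102, 0.1753]
ee_rot: [0.0, -0.096, 0.995, 0.0]
contact_force: [0.3, 0.1, -0.1]
width: 0.0855
gripper_force: 0.0
```

send_rows:
  increments:
    - {"gripper":-1,"linear":[0,0,0],"delta_rot":[0,0,0]}
    - {"gripper":-1,"linear":[0,0,0],"delta_rot":[0,0,0]}
    - {"gripper":-1,"linear":[0,0,0],"delta_rot":[0,0,0]}
    - {"gripper":-1,"linear":[0,0,0],"delta_rot":[0,0,0]}

```text
clock: 1.35
position: [0.4072, 0.2133, 0.1755]
ee_rot: [-0.0, -0.097, 0.995, 0.0]
contact_force: [0.4, 0.2, 0.1]
width: 0.0858
gripper_force: 0.0
```

send_rows:
  increments:
    - {"gripper":-1,"linear":[0.038,-0.061,-0.01],"delta_rot":[0,0,0]}
    - {"gripper":-1,"linear":[0.038,-0.061,-0.01],"delta_rot":[0,0,0]}
    - {"gripper":-1,"linear":[0.038,-0.061,-0.01],"delta_rot":[0,0,0]}
    - {"gripper":-1,"linear":[0.038,-0.061,-0.01],"delta_rot":[0,0,0]}

```text
clock: 1.75
position: [0.4453, 0.1522, 0.1654]
ee_rot: [-0.0, -0.096, 0.995, 0.0]
contact_force: [0.2, 1.3, -0.4]
width: 0.0856
gripper_force: 0.0
```

```bash
python3 - <<'E'
from h import *
import pickle
C=cam("wrist");save(C,"w1.png");pickle.dump(C,open("w1.pkl","wb"));s=get_state();print(s["position"],s["ee_rot"])
E
```

```text
[0.44517827 0.15239497 0.16556168] [-2.63395824e-04 -9.66940110e-02  9.95314012e-01  4.65195619e-04]
```

View pics/w1.png

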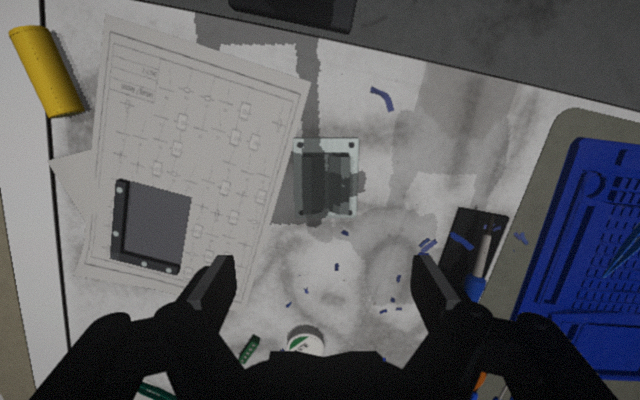

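Wrist view: carrier around px (327,177), partly shadowed by the gripper. The corner stop is at (150,228), with its far strip at the bottom and its side strip on the left.

```bash
python3 - <<'E'
from h import *
import pickle
C=pickle.load(open("w1.pkl","rb"));im=C["im"];I=im.astype(int)
g=cv2.cvtColor(im,cv2.COLOR_BGR2GRAY)
for p in[(150,220),(117,225),(150,268),(295,150),(327,143),(340,180),(325,180),(270,160),(357,180),(365,150)]: print(p,im[p[1],p[0]])
def rect(m,seed,z,n):
    m=cv2.morphologyEx(m.astype(np.uint8),cv2.MORPH_CLOSE,np.ones((3,3)))
    k,l=cv2.connectedComponents(m);c=l[seed[1],seed[0]];w=(l==c).astype(np.uint8)
    b=cv2.boxPoints(cv2.minAreaRect(cv2.findContours(w,0,2)[0][0]));P=plane(C,b,z)[:,:2]
    print(n,w.sum(),b.round(1).tolist(),P.round(4).tolist(),P.mean(0).round(4),np.linalg.norm(P-np.roll(P,-1,0),axis=1).round(4),[np.degrees(np.arctan2(*(P[i]-P[i-1])[::-1])).round(1) for i in range(4)])
rect(g<130,(150,220),.005,"stop")
rect((I[...,1]-I[...,2])>8,(327,143),.008,"carrier")
a=cv2.resize(im[120:230,275:375],None,fx=5,fy=5,interpolation=cv2.INTER_CUBIC)
cv2.imwrite("pics/crop2.png",a)
E
```

```text
(150, 220) [80 74 74]
(117, 225) [53 51 49]
(150, 268) [66 65 67]
(295, 150) [161 165 156]
(327, 143) [163 164 159]
(340, 180) [52 54 54]
(325, 180) [56 57 54]
(270, 160) [155 159 157]
(357, 180) [79 80 79]
(365, 150) [150 153 152]
stop 6099 [[101.30000305175781, 263.1000061035156], [115.69999694824219, 176.89999389648438], [193.1999969482422, 189.89999389648438], [178.8000030517578, 276.0]] [[0.6069, -0.0942], [0.4923, -0.0743], [0.4906, 0.0124], [0.6055, 0.0016]] [ 0.5488 -0.0386] [0.1163 0.0867 0.1154 0.0957] [np.float64(-89.2), np.float64(170.1), np.float64(91.2), np.float64(-5.4)]
carrier 233342 [[638.0, 371.0], [639.0, 371.0], [639.0, 375.0], [638.0, 375.0]] [[0.6403, 0.6517], [0.6401, 0.6532], [0.6471, 0.6575], [0.6473, 0.656]] [0.6437 0.6546] [0.0016 0.0083 0.0016 0.0083] [np.float64(-148.6), np.float64(98.1), np.float64(31.5), np.float64(-82.0)]
```

View pics/crop2.png

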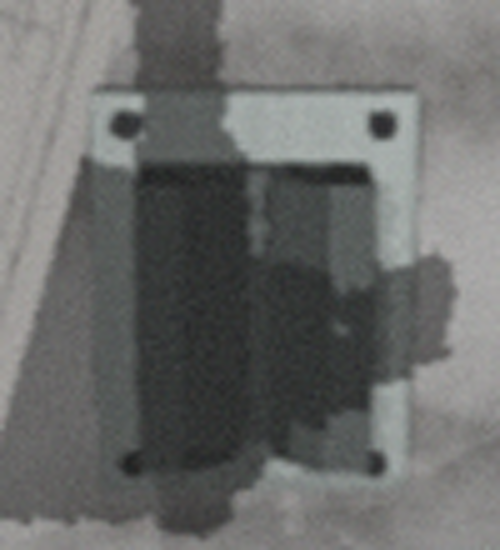

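Crop: the plate edges are at crop x 94–415 and y 90–~485. The four screws are at (125,126), (382,125), (375,463) and (134,462), and the block sits centred between them.

```bash
python3 - <<'E'
from h import *
import pickle
C=pickle.load(open("w1.pkl","rb"));T=pickle.load(open("top0.pkl","rb"))
f=lambda a:[[275+x/5-.4,120+y/5-.4] for x,y in a]
for n,p in(("screws",[(125,126),(382,125),(375,463),(134,462)]),("corners",[(94,90),(415,92),(410,484),(98,482)])):
    P=plane(C,f(p),.008)[:,:2];print(n,P.round(4).tolist(),P.mean(0).round(4),np.linalg.norm(P-np.roll(P,-1,0),axis=1).round(4),[np.degrees(np.arctan2(*(P[i]-P[i-1])[::-1])).round(1) for i in range(4)])
    
E
```

```text
screws [[0.418, 0.1207], [0.4074, 0.1736], [0.4816, 0.1888], [0.4919, 0.1355]] [0.4498 0.1546] [0.054  0.0758 0.0542 0.0753] [np.float64(-168.7), np.float64(101.4), np.float64(11.6), np.float64(-79.1)]
corners [[0.4119, 0.1131], [0.3994, 0.1788], [0.4851, 0.1977], [0.4982, 0.1283]] [0.4486 0.1545] [0.067  0.0877 0.0706 0.0877] [np.float64(-170.0), np.float64(100.8), np.float64(12.4), np.float64(-79.2)]
```

send_rows:
  increments:
    - {"gripper":-1,"linear":[0.003,0.001,-0.05],"delta_rot":[0,0,0.003]}
    - {"gripper":-1,"linear":[0.003,0.001,-0.1],"delta_rot":[0,0,0.003]}
    - {"gripper":-1,"linear":[0.003,0.001,-0.13],"delta_rot":[0,0,0.003]}
    - {"gripper":-1,"linear":[0.003,0.001,-0.146],"delta_rot":[0,0,0.003]}
    - {"gripper":-1,"linear":[0.003,0.001,-0.1535],"delta_rot":[0,0,0.003]}
    - {"gripper":-1,"linear":[0.003,0.001,-0.1535],"delta_rot":[0,0,0.003]}

```text
clock: 2.4
position: [0.4481, 0.1529, 0.0116]
ee_rot: [-0.001, -0.098, 0.995, 0.0]
contact_force: [-0.2, 0.4, -0.4]
width: 0.0857
gripper_force: 0.0
```

send_rows:
  newtons: 40
  increments:
    - {"gripper":0.0,"linear":[0,0,0],"delta_rot":[0,0,0]}
    - {"gripper":0.0,"linear":[0,0,0],"delta_rot":[0,0,0]}
    - {"gripper":0.1,"linear":[0,0,0],"delta_rot":[0,0,0]}
    - {"gripper":0.3,"linear":[0,0,0],"delta_rot":[0,0,0]}
    - {"gripper":0.3,"linear":[0,0,0],"delta_rot":[0,0,0]}
    - {"gripper":0.3,"linear":[0,0,0],"delta_rot":[0,0,0]}

```text
clock: 3.0
position: [0.4494, 0.1521, 0.0126]
ee_rot: [0.001, -0.097, 0.995, 0.0]
contact_force: [-0.6, -0.3, 5.3]
width: 0.0298
gripper_force: 2.6
```

```bash
python3 - <<'E'
from h import *
C=cam("wrist");save(C,"w2.png");s=get_state();print(s["position"],s["ee_rot"],s["width"],s["gripper_force"],s["contact_force"],s["moment"])
E
```

```text
[0.44941881 0.15207469 0.01257511] [ 5.06616969e-04 -9.73474419e-02  9.95250323e-01  1.15184844e-04] 0.029976961228571953 2.950479085848201 [ 0.11074336 -1.46570971  6.67334172] [-0.05770947  0.1157021  -0.00909881]
```

View pics/w2.png

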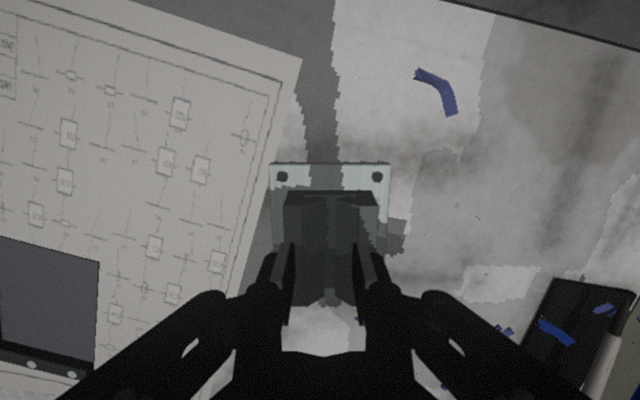

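Wrist view: both fingers appear over the block (inner edges at about px 295 and 352, row 245) rather than outside its sides (px 285 and 378). The width, 30 mm, is just the commanded one. I'll check the geometry.

```bash
python3 - <<'E'
from h import *
C=cam("wrist");s=get_state()
q=np.array(s["ee_rot"]);Rt=R.from_quat(q[[1,2,3,0]]).as_matrix();p=s["position"]
for d in(0,-.01,-.02,-.03,-.04):
    print(d,[proj(C,p+Rt@np.array([x,y,d])).round(0).tolist()[0] for x in(.011,-.011) for y in(-.015,.015)])
# carrier from px of screws, near corners of block top
print("screws",plane(C,[[282,177],[377,177]],.008).round(4).tolist(),"blockTop near",plane(C,[[285,204],[378,204]],.035).round(4).tolist(),"near base",plane(C,[[285,230],[378,230]],.008).round(4).tolist(),"far end",plane(C,[[330,303]],.022),"plate corners",plane(C,[[269,163],[391,163]],.008).round(4).tolist())
a=cv2.resize(C["im"][150:350,230:430],None,fx=3,fy=3,interpolation=cv2.INTER_CUBIC)
cv2.imwrite("pics/crop3.png",np.clip(a.astype(float)*1.8,0,255).astype(np.uint8))
E
```

```text
0 [[299.0, 222.0], [351.0, 222.0], [300.0, 255.0], [349.0, 256.0]]
-0.01 [[297.0, 229.0], [352.0, 229.0], [298.0, 264.0], [351.0, 264.0]]
-0.02 [[296.0, 237.0], [354.0, 237.0], [297.0, 273.0], [352.0, 274.0]]
-0.03 [[294.0, 245.0], [356.0, 245.0], [295.0, 284.0], [354.0, 284.0]]
-0.04 [[292.0, 255.0], [358.0, 256.0], [294.0, 296.0], [356.0, 296.0]]
screws [[0.4183, 0.1211, 0.008], [0.4077, 0.1741, 0.008]] blockTop near [[0.4241, 0.127, 0.035], [0.4151, 0.1719, 0.035]] near base [[0.4505, 0.1279, 0.008], [0.4395, 0.1829, 0.008]] far end [[0.48614181 0.16271593 0.022     ]] plate corners [[0.4117, 0.1127, 0.008], [0.3983, 0.1798, 0.008]]
```

View pics/crop3.png

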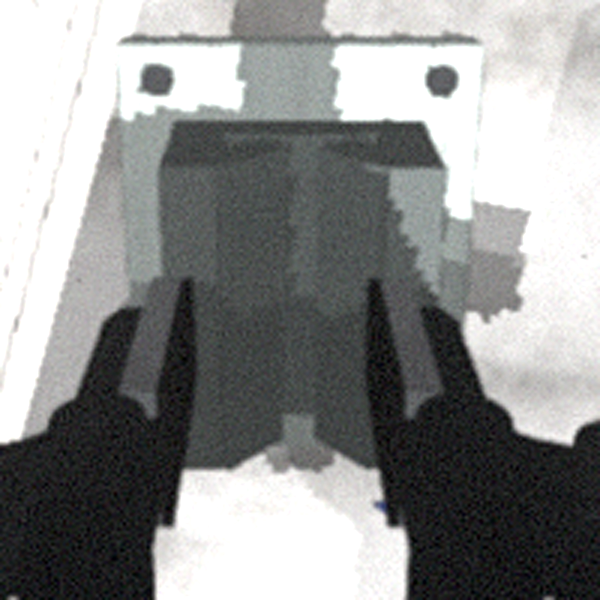

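Crop: the near tips sit at about full px (293,243) and (354,243), which corresponds to some 25–30 mm behind the nominal TCP, so they are resting on the block top (hence +6 N). Next I'll check where the tips were when open.

```bash
python3 - <<'E'
from h import *
import pickle
C=pickle.load(open("w1.pkl","rb"))
q=np.array([-2.63e-4,-.0967,.9953,4.65e-4]);Rt=R.from_quat(q[[1,2,3,0]]).as_matrix();p=np.array([.44518,.15239,.16556])
for d in(0,-.01,-.013,-.02,-.03,-.04):
    print(d,[proj(C,p+Rt@np.array([x,y,d])).round(0).tolist()[0] for x in(.011,-.011) for y in(-.0428,.0428)])
E
python3 -c "
import cv2;im=cv2.imread('pics/w1.png')[235:345,150:490]
cv2.imwrite('pics/crop4.png',cv2.convertScaleAbs(cv2.resize(im,None,fx=2.3,fy=2.3,interpolation=2),alpha=2.2))"
```

```text
0 [[251.0, 222.0], [399.0, 222.0], [254.0, 255.0], [396.0, 255.0]]
-0.01 [[247.0, 229.0], [403.0, 229.0], [250.0, 264.0], [400.0, 264.0]]
-0.013 [[246.0, 231.0], [404.0, 231.0], [249.0, 266.0], [401.0, 267.0]]
-0.02 [[243.0, 236.0], [408.0, 237.0], [246.0, 273.0], [404.0, 273.0]]
-0.03 [[238.0, 245.0], [413.0, 245.0], [241.0, 284.0], [409.0, 284.0]]
-0.04 [[232.0, 255.0], [419.0, 255.0], [236.0, 296.0], [414.0, 296.0]]
```

View pics/crop4.png

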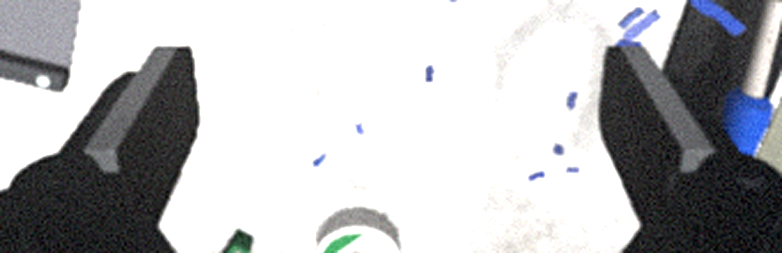

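send_rows:
  increments:
    - {"gripper":0.3,"linear":[0,0,0.01],"delta_rot":[0,0,0]}
    - {"gripper":-1,"linear":[0,0,0.015],"delta_rot":[0,0,0]}
    - {"gripper":-1,"linear":[0,0,0.015],"delta_rot":[0,0,0]}
    - {"gripper":-1,"linear":[0,0,0.015],"delta_rot":[0,0,0]}
    - {"gripper":-1,"linear":[0,0,0.015],"delta_rot":[0,0,0]}
    - {"gripper":-1,"linear":[0,0,0.015],"delta_rot":[0,0,0]}
    - {"gripper":-1,"linear":[0,0,0.005],"delta_rot":[0,0,0]}
    - {"gripper":-1,"linear":[0,0,0],"delta_rot":[0,0,0]}

```text
clock: 3.9
position: [0.4484, 0.1519, 0.011]
ee_rot: [-0.001, -0.097, 0.995, -0.0]
contact_force: [0.8, -0.5, 0.1]
width: 0.0856
gripper_force: 0.0
```

send_rows:
  increments:
    - {"gripper":-1,"linear":[0,0,-0.002],"delta_rot":[0,0,0]}
    - {"gripper":-1,"linear":[0,0,-0.004],"delta_rot":[0,0,0]}
    - {"gripper":-1,"linear":[0,0,-0.006],"delta_rot":[0,0,0]}
    - {"gripper":-1,"linear":[0,0,-0.006],"delta_rot":[0,0,0]}

```text
clock: 4.3
position: [0.4489, 0.152, 0.0058]
ee_rot: [-0.0, -0.097, 0.995, 0.0]
contact_force: [-0.2, -1.1, 0.6]
width: 0.0858
gripper_force: 0.0
```

send_rows:
  increments:
    - {"gripper":-1,"linear":[0,0,-0.002],"delta_rot":[0,0,0]}
    - {"gripper":-1,"linear":[0,0,-0.004],"delta_rot":[0,0,0]}
    - {"gripper":-1,"linear":[0,0,-0.005],"delta_rot":[0,0,0]}
    - {"gripper":-1,"linear":[0,0,-0.005],"delta_rot":[0,0,0]}

```text
clock: 4.7
position: [0.4489, 0.152, 0.0009]
ee_rot: [-0.0, -0.097, 0.995, 0.0]
contact_force: [-0.5, 0.4, -0.3]
width: 0.0854
gripper_force: 0.0
```

send_rows:
  increments:
    - {"gripper":-1,"linear":[0,0,-0.001],"delta_rot":[0,0,0]}
    - {"gripper":-1,"linear":[0,0,-0.002],"delta_rot":[0,0,0]}
    - {"gripper":-1,"linear":[0,0,-0.003],"delta_rot":[0,0,0]}
    - {"gripper":-1,"linear":[0,0,-0.003],"delta_rot":[0,0,0]}

```text
clock: 5.1
position: [0.4489, 0.152, -0.0021]
ee_rot: [-0.0, -0.097, 0.995, 0.0]
contact_force: [-0.4, -0.3, -0.7]
width: 0.0855
gripper_force: 0.0
```

send_rows:
  increments:
    - {"gripper":-1,"linear":[0,0,-0.002],"delta_rot":[0,0,0]}
    - {"gripper":-1,"linear":[0,0,-0.004],"delta_rot":[0,0,0]}
    - {"gripper":-1,"linear":[0,0,-0.006],"delta_rot":[0,0,0]}
    - {"gripper":-1,"linear":[0,0,-0.006],"delta_rot":[0,0,0]}

```text
clock: 5.5
position: [0.4487, 0.152, -0.0083]
ee_rot: [-0.0, -0.097, 0.995, 0.0]
contact_force: [0.1, 0.2, -0.8]
width: 0.0851
gripper_force: 0.0
```

send_rows:
  increments:
    - {"gripper":-1,"linear":[0,0,-0.001],"delta_rot":[0,0,0]}
    - {"gripper":-1,"linear":[0,0,-0.002],"delta_rot":[0,0,0]}
    - {"gripper":-1,"linear":[0,0,-0.003],"delta_rot":[0,0,0]}
    - {"gripper":-1,"linear":[0,0,-0.003],"delta_rot":[0,0,0]}

```text
clock: 5.9
position: [0.4489, 0.152, -0.0111]
ee_rot: [-0.0, -0.097, 0.995, 0.0]
contact_force: [-0.2, -0.7, 0.5]
width: 0.0855
gripper_force: 0.0
```

send_rows:
  newtons: 25
  increments:
    - {"gripper":-0.3,"linear":[0,0,0],"delta_rot":[0,0,0]}
    - {"gripper":-0.1,"linear":[0,0,0],"delta_rot":[0,0,0]}
    - {"gripper":0.0,"linear":[0,0,0],"delta_rot":[0,0,0]}
    - {"gripper":0.0,"linear":[0,0,0],"delta_rot":[0,0,0]}
    - {"gripper":0.0,"linear":[0,0,0],"delta_rot":[0,0,0]}
    - {"gripper":0.0,"linear":[0,0,0],"delta_rot":[0,0,0]}

```text
clock: 6.5
position: [0.4491, 0.153, -0.0106]
ee_rot: [0.0, -0.097, 0.995, 0.001]
contact_force: [-1.6, 5.4, 4.4]
width: 0.0472
gripper_force: 27.5
```

send_rows:
  newtons: 40
  increments:
    - {"gripper":0.05,"linear":[0.004,-0.008,0.0003],"delta_rot":[0,0,0]}
    - {"gripper":0.05,"linear":[0.014,-0.028,0.0003],"delta_rot":[0,0,-0.05]}
    - {"gripper":0.05,"linear":[0.026,-0.055,0.0003],"delta_rot":[0,0,-0.1]}
    - {"gripper":0.05,"linear":[0.04,-0.085,0.0003],"delta_rot":[0,0,-0.16]}
    - {"gripper":0.05,"linear":[0.054,-0.115,0.0003],"delta_rot":[0,0,-0.21]}
    - {"gripper":0.05,"linear":[0.067,-0.142,0.0003],"delta_rot":[0,0,-0.25]}
    - {"gripper":0.05,"linear":[0.077,-0.163,0.0003],"delta_rot":[0,0,-0.267]}
    - {"gripper":0.05,"linear":[0.081,-0.171,0.0003],"delta_rot":[0,0,-0.267]}

```text
clock: 7.3
position: [0.5301, -0.0197, -0.0105]
ee_rot: [-0.001, 0.037, 0.999, 0.001]
contact_force: [-3.1, 9.4, 8.7]
width: 0.0473
gripper_force: 42.9
```

```bash
python3 - <<'E'
from h import *
import pickle
s=get_state();print(s["position"],s["contact_force"],s["width"],s["gripper_force"])
C=cam("top");pickle.dump(C,open("t1.pkl","wb"));a=C["im"][160:250,270:390]
W=cam("wrist");pickle.dump(W,open("w3.pkl","wb"));b=W["im"]
a=cv2.resize(a,(533,400),interpolation=2)
cv2.imwrite("pics/mix1.png",cv2.convertScaleAbs(np.hstack([cv2.resize(a,(270,200)),cv2.resize(b[100:400,130:530],(530,397))[:200] ]) if 0 else cv2.resize(b[100:380,140:500],(756,588),interpolation=2),alpha=1.5))
E
```

```text
[ 0.53005726 -0.01970028 -0.01053408] [-3.07111168  9.44431866  8.70670509] 0.0472932133840406 42.888768911361694
```

View pics/mix1.png

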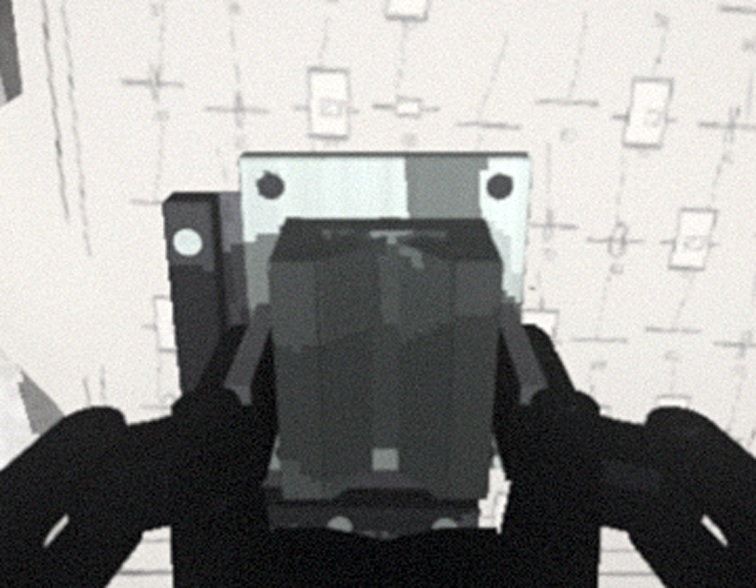

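Wrist view: the carrier is in the grip, parallel to the stop. The side strip's inner edge (crop x≈222) is about 5 mm from the plate's left edge (≈243). The far strip is visible at the bottom.

send_rows:
  increments:
    - {"gripper":0.05,"linear":[0.004,-0.002,0.0003],"delta_rot":[0,0,0]}
    - {"gripper":0.05,"linear":[0.006,-0.004,0.0003],"delta_rot":[0,0,0]}
    - {"gripper":0.05,"linear":[0.006,-0.005,0.0003],"delta_rot":[0,0,0]}
    - {"gripper":0.05,"linear":[0.006,-0.006,0.0003],"delta_rot":[0,0,0]}
    - {"gripper":0.05,"linear":[0.006,-0.007,0.0003],"delta_rot":[0,0,0]}
    - {"gripper":0.05,"linear":[0.006,-0.007,0.0003],"delta_rot":[0,0,0]}

```text
clock: 8.0
position: [0.5335, -0.024, -0.0105]
ee_rot: [-0.002, 0.036, 0.999, 0.001]
contact_force: [-4.3, 5.2, 5.8]
width: 0.0473
gripper_force: 42.5
```

send_rows:
  increments:
    - {"gripper":0.05,"linear":[0.001,-0.002,0],"delta_rot":[0,0,0]}
    - {"gripper":0.05,"linear":[0.003,-0.004,0],"delta_rot":[0,0,0]}
    - {"gripper":0.05,"linear":[0.004,-0.005,0],"delta_rot":[0,0,0]}
    - {"gripper":0.05,"linear":[0.004,-0.005,0],"delta_rot":[0,0,0]}
    - {"gripper":0.05,"linear":[0.004,-0.005,0],"delta_rot":[0,0,0]}

```text
clock: 8.5
position: [0.5355, -0.0273, -0.0105]
ee_rot: [-0.004, 0.036, 0.999, 0.002]
contact_force: [-7.3, 9.6, 9.1]
width: 0.0472
gripper_force: 43.0
```

send_rows:
  increments:
    - {"gripper":0.05,"linear":[0.002,-0.001,0],"delta_rot":[0,0,0]}
    - {"gripper":0.05,"linear":[0.004,-0.002,0],"delta_rot":[0,0,0]}
    - {"gripper":0.05,"linear":[0.005,-0.002,0],"delta_rot":[0,0,0]}
    - {"gripper":0.05,"linear":[0.005,-0.002,0],"delta_rot":[0,0,0]}

```text
clock: 8.9
position: [0.5361, -0.0276, -0.0106]
ee_rot: [-0.008, 0.037, 0.999, 0.004]
contact_force: [-13.5, 14.8, 17.7]
width: 0.0472
gripper_force: 44.2
```

```bash
python3 - <<'E'
from h import *
import pickle
W=pickle.load(open("w3.pkl","rb"))
f=lambda a:[[140+x/2.1,100+y/2.1] for x,y in a]
a=np.radians(-4);Q=np.array([[np.cos(a),-np.sin(a)],[np.sin(a),np.cos(a)]])
def sh(n,p,z,loc):
    P=plane(W,f(p),z)[:,:2];print(n,P.round(4).tolist(),"origin est",(P-np.array(loc)@Q.T).round(4).tolist())
sh("plate near corners",[(240,155),(529,155)],.008,[[-.045,-.035],[-.045,.035]])
sh("screws",[(270,185),(499,185)],.008,[[-.0378,-.027],[-.0378,.027]])
sh("strip near top corners outer,inner",[(164,203),(218,195)],.01,[[-.045,-.047],[-.045,-.035]])
sh("strip screw",[(187,241)],.01,[[-.035,-.041]])
sh("strip far pts",[(228,325)],.01,[[0,-.035]])
sh("far strip screws",[(340,523),(444,523)],.01,[[.051,0],[.051,0]])
sh("block top near",[(271,262),(500,262)],.035,[[-.03,-.024],[-.03,.024]])
E
```

```text
plate near corners [[0.4843, -0.0517], [0.4891, 0.0156]] origin est [[0.5316, -0.0199], [0.5316, -0.0224]]
screws [[0.492, -0.0456], [0.4959, 0.0085]] origin est [[0.5316, -0.0213], [0.5317, -0.0211]]
strip near top corners outer,inner [[0.4941, -0.0709], [0.493, -0.0578]] origin est [[0.5422, -0.0271], [0.5404, -0.026]]
strip screw [[0.504, -0.067]] origin est [[0.5418, -0.0286]]
strip far pts [[0.5272, -0.0605]] origin est [[0.5296, -0.0256]]
far strip screws [[0.5921, -0.0383], [0.5942, -0.0089]] origin est [[0.5412, -0.0348], [0.5433, -0.0053]]
block top near [[0.5006, -0.0419], [0.5038, 0.004]] origin est [[0.5322, -0.02], [0.5321, -0.022]]
```

send_rows:
  increments:
    - {"gripper":0.05,"linear":[0,0.002,0.001],"delta_rot":[0,0,0]}
    - {"gripper":0.05,"linear":[0,0.002,0.001],"delta_rot":[0,0,0]}
    - {"gripper":0.05,"linear":[0,0.002,0.001],"delta_rot":[0,0,0]}

```text
clock: 9.2
position: [0.5392, -0.0277, -0.0106]
ee_rot: [-0.005, 0.036, 0.999, 0.002]
contact_force: [-6.3, 7.9, 4.2]
width: 0.0475
gripper_force: 42.6
```

```bash
python3 - <<'E'
from h import *
import pickle
s=get_state();print(s["position"],s["ee_rot"],s["contact_force"],s["moment"],s["effort"],s["qpos"])
W=cam("wrist");pickle.dump(W,open("w4.pkl","wb"))
O=pickle.load(open("w3.pkl","rb"))
# track features of previous picture: match templates round known pixels
f=lambda x,y:(140+x/2.1,100+y/2.1)
for n,p,h in(("screwL",f(270,185),7),("screwR",f(499,185),7),("stripscrew",f(187,241),7),("stripcorner",f(190,200),9),("farscrews",f(392,520),12)):
    x,y=map(round,p);t=O["im"][y-h:y+h+1,x-h:x+h+1];r=W["im"][y-30:y+31,x-30:x+31]
    m=cv2.matchTemplate(r,t,cv2.TM_CCOEFF_NORMED);_,v,_,l=cv2.minMaxLoc(m);print(n,p,"->",np.array(l)-(30-h),round(v,2))
E
```

```text
[ 0.53919407 -0.02771472 -0.01060485] [-0.00541239  0.03624363  0.99932605  0.00213127] [-6.34475047  7.91687439  4.20684852] [ 1.31073868  0.95441765 -0.26510863] [ -3.37099358 -42.08135962 -20.73421776  -1.76707584  -2.63748407
  -0.21500154] [-0.18216099  0.4442177   1.8701784   0.00355454  0.83852929 -1.68284434]
screwL (268.57142857142856, 188.09523809523807) -> [1 0] 0.96
screwR (377.6190476190476, 188.09523809523807) -> [0 0] 0.97
stripscrew (229.04761904761904, 214.76190476190476) -> [ 12 -18] 0.98
stripcorner (230.47619047619048, 195.23809523809524) -> [ 12 -18] 0.99
farscrews (326.66666666666663, 347.6190476190476) -> [1 1] 0.63
```

send_rows:
  increments:
    - {"gripper":0.05,"linear":[0.001,0.0005,0],"delta_rot":[0,0,0]}
    - {"gripper":0.05,"linear":[0.002,0.0005,0],"delta_rot":[0,0,0]}
    - {"gripper":0.05,"linear":[0.003,0.0005,0],"delta_rot":[0,0,0]}
    - {"gripper":0.05,"linear":[0.004,0.0005,0],"delta_rot":[0,0,0]}
    - {"gripper":0.05,"linear":[0.004,0.0005,0],"delta_rot":[0,0,0]}

```text
clock: 9.75
position: [0.5402, -0.0278, -0.0106]
ee_rot: [-0.008, 0.036, 0.999, 0.002]
contact_force: [-11.5, 4.1, 8.8]
width: 0.0473
gripper_force: 43.3
```

send_rows:
  increments:
    - {"gripper":0.05,"linear":[0.002,0,0],"delta_rot":[0,0,0]}
    - {"gripper":0.05,"linear":[0.003,0,0],"delta_rot":[0,0,0]}
    - {"gripper":0.05,"linear":[0.003,0,0],"delta_rot":[0,0,0]}

```text
clock: 10.05
position: [0.54, -0.0278, -0.0107]
ee_rot: [-0.011, 0.036, 0.999, 0.002]
contact_force: [-17.8, 3.8, 13.1]
width: 0.0473
gripper_force: 44.0
```

send_rows:
  increments:
    - {"gripper":0.05,"linear":[-0.004,-0.001,0],"delta_rot":[0,0,0]}
    - {"gripper":0.05,"linear":[-0.005,-0.003,0],"delta_rot":[0,0,0]}
    - {"gripper":0.05,"linear":[-0.005,-0.003,0],"delta_rot":[0,0,0]}

```text
clock: 10.35
position: [0.5404, -0.028, -0.0106]
ee_rot: [-0.006, 0.037, 0.999, 0.004]
contact_force: [-6.3, 14.1, 5.8]
width: 0.0468
gripper_force: 42.9
```

send_rows:
  newtons: 20
  increments:
    - {"gripper":0.05,"linear":[0,0,0],"delta_rot":[0,0,0]}
    - {"gripper":-0.15,"linear":[0,0,0],"delta_rot":[0,0,0]}
    - {"gripper":-0.15,"linear":[0,0,0],"delta_rot":[0,0,0]}

```text
clock: 10.65
position: [0.5411, -0.0289, -0.0109]
ee_rot: [-0.006, 0.036, 0.999, 0.003]
contact_force: [-5.9, 12.5, 2.5]
width: 0.0492
gripper_force: 5.5
```

```bash
python3 - <<'E'
from h import *
import pickle
s=get_state();print(s["position"],s["ee_rot"],s["contact_force"],s["width"])
W=cam("wrist");pickle.dump(W,open("w5.pkl","wb"))
O=pickle.load(open("w3.pkl","rb"))
f=lambda x,y:(140+x/2.1,100+y/2.1)
for n,p,h in(("screwL",f(270,185),7),("screwR",f(499,185),7),("stripscrew",f(187,241),7),("stripcorner",f(190,200),9),("farscrew1",f(340,523),4),("farscrew2",f(444,523),4)):
    x,y=map(round,p);t=O["im"][y-h:y+h+1,x-h:x+h+1];r=W["im"][y-30:y+31,x-30:x+31]
    m=cv2.matchTemplate(r,t,cv2.TM_CCOEFF_NORMED);_,v,_,l=cv2.minMaxLoc(m);print(n,p,"->",np.array(l)-(30-h),round(v,2))
cv2.imwrite("pics/mix2.png",cv2.convertScaleAbs(cv2.resize(W["im"][140:360,220:440],(594,594),interpolation=2),alpha=1.6))
E
```

```text
[ 0.54113557 -0.02890139 -0.0108841 ] [-0.0055986   0.03612271  0.99932698  0.00306592] [-5.8866089  12.47677641  2.49125347] 0.04920553474679161
screwL (268.57142857142856, 188.09523809523807) -> [ 3 -2] 0.92
screwR (377.6190476190476, 188.09523809523807) -> [2 0] 0.96
stripscrew (229.04761904761904, 214.76190476190476) -> [ 13 -22] 0.96
stripcorner (230.47619047619048, 195.23809523809524) -> [ 12 -21] 0.95
farscrew1 (301.9047619047619, 349.04761904761904) -> [0 0] 0.8
farscrew2 (351.42857142857144, 349.04761904761904) -> [-7  1] 0.81
```

send_rows:
  increments:
    - {"gripper":-0.3,"linear":[0,0,0],"delta_rot":[0,0,0]}
    - {"gripper":-1,"linear":[0,0.002,0],"delta_rot":[0,0,0]}
    - {"gripper":-1,"linear":[-0.002,0.004,0],"delta_rot":[0,0,0]}
    - {"gripper":-1,"linear":[-0.003,0.004,0.01],"delta_rot":[0,0,0]}
    - {"gripper":-1,"linear":[-0.003,0.004,0.04],"delta_rot":[0,0,0]}
    - {"gripper":0,"linear":[-0.003,0.004,0.06],"delta_rot":[0,0,0]}
    - {"gripper":1,"linear":[-0.03,0.006,0.06],"delta_rot":[0,0,0]}
    - {"gripper":1,"linear":[-0.052,0.007,0.06],"delta_rot":[0,0,0]}

```text
clock: 11.5
position: [0.4952, -0.0268, 0.0521]
ee_rot: [0.001, 0.036, 0.999, -0.0]
contact_force: [-0.1, 0.1, 0.3]
width: 0.044
gripper_force: 0.0
```

```bash
python3 - <<'E'
from h import *
import pickle
s=get_state();print(s["position"],s["ee_rot"],s["contact_force"],s["width"])
W=cam("wrist");pickle.dump(W,open("w6.pkl","wb"))
cv2.imwrite("pics/w6.png",W["im"])
g=cv2.cvtColor(W["im"],cv2.COLOR_BGR2GRAY)
# predicted pixels of stop/carrier features if flush at origin o
a=np.radians(-4);Q=np.array([[np.cos(a),-np.sin(a)],[np.sin(a),np.cos(a)]]);o=np.array([.5415,-.029])
P=lambda x,y,z:proj(W,[*(o+Q@[x,y]),z]).round(0)[0].tolist()
for l in([-.045,-.035,.01],[-.045,-.047,.01],[.045,-.035,.01],[.045,.035,.01],[-.045,.035,.008],[-.045,-.035,.008],[.057,.035,.01]):print(l,P(*l))
E
```

```text
[ 0.49518714 -0.02682486  0.05212164] [ 1.26033757e-03  3.58174492e-02  9.99357501e-01 -3.26229890e-04] [-0.11401264  0.05688247  0.28108196] 0.04396415301010519
[-0.045, -0.035, 0.01] [278.0, 215.0]
[-0.045, -0.047, 0.01] [261.0, 215.0]
[0.045, -0.035, 0.01] [283.0, 317.0]
[0.045, 0.035, 0.01] [368.0, 317.0]
[-0.045, 0.035, 0.008] [374.0, 214.0]
[-0.045, -0.035, 0.008] [278.0, 214.0]
[0.057, 0.035, 0.01] [367.0, 329.0]
```

send_rows:
  increments:
    - {"gripper":1,"linear":[-0.007,0.002,0],"delta_rot":[0,0,0]}
    - {"gripper":1,"linear":[-0.007,0.002,-0.01],"delta_rot":[0,0,0]}
    - {"gripper":1,"linear":[-0.007,0.002,-0.03],"delta_rot":[0,0,0]}
    - {"gripper":1,"linear":[-0.007,0.002,-0.044],"delta_rot":[0,0,0]}
    - {"gripper":1,"linear":[-0.007,0.002,-0.05],"delta_rot":[0,0,0]}
    - {"gripper":1,"linear":[-0.007,0.002,-0.05],"delta_rot":[0,0,0]}

```text
clock: 12.15
position: [0.488, -0.0245, -0.0005]
ee_rot: [-0.001, 0.036, 0.999, 0.0]
contact_force: [-0.8, 0.3, 0.7]
width: -0.0002
gripper_force: 0.0
```

send_rows:
  increments:
    - {"gripper":1,"linear":[0.004,0,0],"delta_rot":[0,0,0]}
    - {"gripper":1,"linear":[0.008,0,0],"delta_rot":[0,0,0]}
    - {"gripper":1,"linear":[0.011,-0.001,0],"delta_rot":[0,0,0]}
    - {"gripper":1,"linear":[0.013,-0.001,0],"delta_rot":[0,0,0]}
    - {"gripper":1,"linear":[0.013,-0.001,0],"delta_rot":[0,0,0]}

```text
clock: 12.65
position: [0.501, -0.0255, 0.0008]
ee_rot: [-0.0, 0.036, 0.999, -0.0]
contact_force: [-0.9, 0.3, 0.0]
width: -0.0002
gripper_force: 0.3
```

send_rows:
  increments:
    - {"gripper":1,"linear":[0.002,0,-0.003],"delta_rot":[0,0,0]}
    - {"gripper":1,"linear":[0.004,0,-0.003],"delta_rot":[0,0,0]}
    - {"gripper":1,"linear":[0.006,0,-0.003],"delta_rot":[0,0,0]}
    - {"gripper":1,"linear":[0.006,0,-0.003],"delta_rot":[0,0,0]}

```text
clock: 13.05
position: [0.5011, -0.025, -0.0033]
ee_rot: [-0.006, 0.035, 0.999, 0.0]
contact_force: [-10.5, -1.3, 6.1]
width: 0.0
gripper_force: 5.0
```

send_rows:
  increments:
    - {"gripper":1,"linear":[-0.01,0,0],"delta_rot":[0,0,0]}
    - {"gripper":1,"linear":[-0.012,0,0.02],"delta_rot":[0,0,0]}
    - {"gripper":1,"linear":[-0.012,0.01,0.05],"delta_rot":[0,0,0]}
    - {"gripper":1,"linear":[0.01,0.03,0.05],"delta_rot":[0,0,0]}
    - {"gripper":1,"linear":[0.038,0.044,0.05],"delta_rot":[0,0,0]}
    - {"gripper":1,"linear":[0.038,0.044,0.03],"delta_rot":[0,0,0]}
    - {"gripper":1,"linear":[0.038,0.044,0.01],"delta_rot":[0,0,0]}
    - {"gripper":1,"linear":[0.038,0.044,0.0],"delta_rot":[0,0,0]}

```text
clock: 13.85
position: [0.5448, 0.0189, -0.0039]
ee_rot: [-0.0, 0.036, 0.999, 0.0]
contact_force: [-0.8, -0.2, -0.0]
width: -0.0003
gripper_force: 0.0
```

send_rows:
  increments:
    - {"gripper":1,"linear":[0,-0.002,0],"delta_rot":[0,0,0]}
    - {"gripper":1,"linear":[0,-0.004,0],"delta_rot":[0,0,0]}
    - {"gripper":1,"linear":[0,-0.006,0],"delta_rot":[0,0,0]}
    - {"gripper":1,"linear":[0,-0.006,0],"delta_rot":[0,0,0]}

```text
clock: 14.25
position: [0.5458, 0.012, -0.0015]
ee_rot: [0.001, 0.036, 0.999, -0.0]
contact_force: [0.0, -0.2, 0.9]
width: 0.0003
gripper_force: 0.0
```

send_rows:
  increments:
    - {"gripper":1,"linear":[0,-0.002,-0.002],"delta_rot":[0,0,0]}
    - {"gripper":1,"linear":[0,-0.004,-0.002],"delta_rot":[0,0,0]}
    - {"gripper":1,"linear":[0,-0.006,-0.002],"delta_rot":[0,0,0]}
    - {"gripper":1,"linear":[0,-0.007,-0.002],"delta_rot":[0,0,0]}
    - {"gripper":1,"linear":[0,-0.007,-0.002],"delta_rot":[0,0,0]}

```text
clock: 14.75
position: [0.5452, 0.0089, -0.0041]
ee_rot: [0.0, 0.038, 0.999, 0.003]
contact_force: [0.5, 11.9, 1.4]
width: 0.0002
gripper_force: 5.9
```

send_rows:
  increments:
    - {"gripper":1,"linear":[0,0.01,0],"delta_rot":[0,0,0]}
    - {"gripper":1,"linear":[0,0.012,0.03],"delta_rot":[0,0,0]}
    - {"gripper":0,"linear":[-0.02,0.012,0.07],"delta_rot":[0,0,0]}
    - {"gripper":-1,"linear":[-0.04,-0.01,0.1],"delta_rot":[0,0,0]}
    - {"gripper":-1,"linear":[-0.06,-0.03,0.12],"delta_rot":[0,0,0]}
    - {"gripper":-1,"linear":[-0.07,-0.05,0.12],"delta_rot":[0,0,0]}
    - {"gripper":-1,"linear":[-0.07,-0.06,0.12],"delta_rot":[0,0,0]}
    - {"gripper":-1,"linear":[-0.07,-0.06,0.12],"delta_rot":[0,0,0]}

```text
clock: 15.55
position: [0.4753, -0.0555, 0.1156]
ee_rot: [0.0, 0.037, 0.999, -0.0]
contact_force: [-0.5, -0.1, 0.7]
width: 0.0847
gripper_force: 0.0
```

```bash
python3 - <<'E'
from h import *
import pickle
W=cam("wrist");pickle.dump(W,open("w7.pkl","wb"));print(get_state()["position"])
E
```

```text
[ 0.47538886 -0.05466886  0.11527646]
```

send_rows:
  increments:
    - {"gripper":-1,"linear":[-0.008,-0.045,0],"delta_rot":[0,0,0.05]}
    - {"gripper":-1,"linear":[-0.018,-0.09,0],"delta_rot":[0,0,0.11]}
    - {"gripper":-1,"linear":[-0.028,-0.135,0],"delta_rot":[0,0,0.17]}
    - {"gripper":-1,"linear":[-0.036,-0.175,0],"delta_rot":[0,0,0.23]}
    - {"gripper":-1,"linear":[-0.038,-0.2,0],"delta_rot":[0,0,0.23]}
    - {"gripper":-1,"linear":[-0.038,-0.206,0],"delta_rot":[0,0,0.23]}
    - {"gripper":-1,"linear":[-0.038,-0.206,0],"delta_rot":[0,0,0.23]}

```text
clock: 16.3
position: [0.4374, -0.2604, 0.1147]
ee_rot: [-0.0, -0.078, 0.997, 0.001]
contact_force: [-0.3, 0.0, 0.0]
width: 0.0852
gripper_force: 0.0
```

```bash
python3 - <<'E'
from h import *
import pickle
s=get_state();W=cam("wrist");pickle.dump(W,open("w8.pkl","wb"));print(s["position"],s["ee_rot"])
V=pickle.load(open("w7.pkl","rb"))
p=proj(V,[.5415,-.029,.01])[0].astype(int);q=proj(W,[.4375,-.266,.04])[0].astype(int);print(p,q)
def crop(im,c,h,k):
    x0,y0=max(c[0]-h,0),max(c[1]-h,0);print("crop origin",x0,y0,"scale",k);return cv2.resize(im[y0:y0+2*h,x0:x0+2*h],None,fx=k,fy=k,interpolation=2)
A=crop(V["im"],p,65,3);B=crop(W["im"],q,65,3)
h=min(A.shape[0],B.shape[0]);cv2.imwrite("pics/final.png",cv2.convertScaleAbs(np.hstack([A[:h],B[:h]]),alpha=1.5))
E
```

```text
[ 0.43743189 -0.26036386  0.11474671] [-3.53243099e-04 -7.84737756e-02  9.96915752e-01  8.51383787e-04]
[355 250] [317 198]
crop origin 290 185 scale 3
crop origin 252 133 scale 3
```

View pics/final.png

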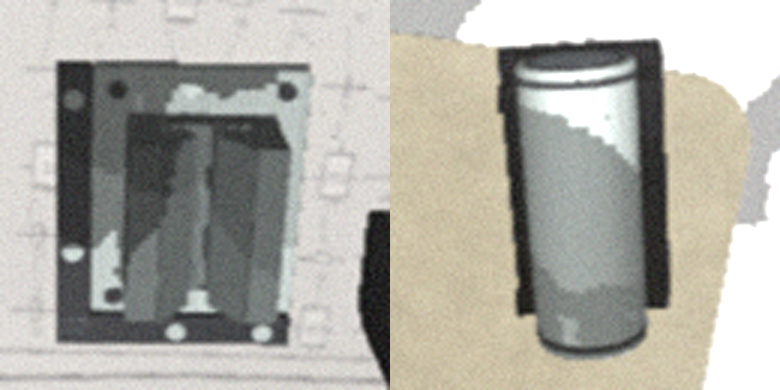

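Left panel: the plate butts directly against both dark strips with no grey sheet showing, and its near edge lines up with the strip end, so it is flush. Right panel: silver barrel on the black stand, near end at panel px (517,72)/(640,64), far end at (538,335)/(647,323).

```bash
python3 - <<'E'
from h import *
import pickle
W=pickle.load(open("w8.pkl","rb"));V=pickle.load(open("w7.pkl","rb"))
f=lambda a:[[252+(x-390)/3,133+y/3] for x,y in a]
def sh(n,p,z):
    P=plane(W,f(p),z)[:,:2];print(n,P.round(4).tolist(),P.mean(0).round(4),np.linalg.norm(P-np.roll(P,-1,0),axis=1).round(4),[np.degrees(np.arctan2(*(P[i]-P[i-1])[::-1])).round(1) for i in range(4)])
sh("barrel z.04",[(517,72),(640,64),(647,323),(538,335)],.04)
sh("stand base z.006",[(498,48),(660,40),(668,303),(519,314)],.006)
print("far top",plane(W,f([(592,357)]),.056).round(4),"near bottom",plane(W,f([(577,50)]),.024).round(4))
g=lambda a:[[290+x/3,185+y/3] for x,y in a]
P=plane(V,g([(118,90),(288,91),(114,295)]),.008)[:,:2];print("carrier screws",P.round(4).tolist(),"centre",((P[1]+P[2])/2).round(4),[np.degrees(np.arctan2(*(P[2]-P[0])[::-1])).round(1)])
print("strip near end",plane(V,g([(58,64),(92,64),(58,340),(288,342)]),.01).round(4).tolist())
E
```

```text
barrel z.04 [[0.4065, -0.2892], [0.3993, -0.2576], [0.4728, -0.2429], [0.4816, -0.2733]] [ 0.4401 -0.2658] [0.0324 0.075  0.0317 0.0767] [np.float64(-168.1), np.float64(102.8), np.float64(11.3), np.float64(-74.0)]
stand base z.006 [[0.4069, -0.298], [0.397, -0.2507], [0.4808, -0.233], [0.4924, -0.2805]] [ 0.4443 -0.2655] [0.0483 0.0857 0.0489 0.0872] [np.float64(-168.4), np.float64(101.9), np.float64(11.9), np.float64(-76.3)]
far top [[ 0.4777 -0.258   0.056 ]] near bottom [[ 0.4009 -0.2745  0.024 ]]
carrier screws [[0.5028, -0.0525], [0.507, 0.0014], [0.5783, -0.0589]] centre [ 0.5427 -0.0287] [np.float64(-4.8)]
strip near end [[0.492, -0.0707, 0.01], [0.4927, -0.0601, 0.01], [0.5938, -0.0795, 0.01], [0.6005, 0.0005, 0.01]]
```

send_rows:
  increments:
    - {"gripper":-1,"linear":[0.003,-0.006,-0.03],"delta_rot":[0,0,0.052]}
    - {"gripper":-1,"linear":[0.003,-0.006,-0.065],"delta_rot":[0,0,0.052]}
    - {"gripper":-1,"linear":[0.003,-0.006,-0.09],"delta_rot":[0,0,0.052]}
    - {"gripper":-1,"linear":[0.003,-0.006,-0.1],"delta_rot":[0,0,0.052]}
    - {"gripper":-1,"linear":[0.003,-0.006,-0.1037],"delta_rot":[0,0,0.052]}
    - {"gripper":-1,"linear":[0.003,-0.006,-0.1037],"delta_rot":[0,0,0.052]}

```text
clock: 16.95
position: [0.4406, -0.2659, 0.0122]
ee_rot: [0.0, -0.105, 0.994, -0.0]
contact_force: [-0.5, 0.2, -0.1]
width: 0.0853
gripper_force: 0.0
```

send_rows:
  newtons: 20
  increments:
    - {"gripper":0.0,"linear":[0,0,0],"delta_rot":[0,0,0]}
    - {"gripper":0.1,"linear":[0,0,0],"delta_rot":[0,0,0]}
    - {"gripper":0.2,"linear":[0,0,0],"delta_rot":[0,0,0]}
    - {"gripper":0.4,"linear":[0,0,0],"delta_rot":[0,0,0]}
    - {"gripper":0.4,"linear":[0,0,0],"delta_rot":[0,0,0]}
    - {"gripper":0.4,"linear":[0,0,0],"delta_rot":[0,0,0]}

```text
clock: 17.55
position: [0.4402, -0.2665, 0.0126]
ee_rot: [0.0, -0.105, 0.994, -0.0]
contact_force: [-0.8, 1.1, 5.7]
width: 0.0313
gripper_force: 21.3
```

send_rows:
  newtons: 60
  increments:
    - {"gripper":0.45,"linear":[0,0,0],"delta_rot":[0,0,0]}
    - {"gripper":0.45,"linear":[0,0,0],"delta_rot":[0,0,0]}
    - {"gripper":0.45,"linear":[0,0,0.008],"delta_rot":[0,0,0]}
    - {"gripper":0.45,"linear":[0,0,0.025],"delta_rot":[0,0,0]}
    - {"gripper":0.45,"linear":[0,0,0.05],"delta_rot":[0,0,0]}
    - {"gripper":0.45,"linear":[0,0,0.07],"delta_rot":[0,0,0]}
    - {"gripper":0.45,"linear":[0,0,0.075],"delta_rot":[0,0,0]}
    - {"gripper":0.45,"linear":[0,0,0.075],"delta_rot":[0,0,0]}

```text
clock: 18.35
position: [0.4402, -0.2668, 0.0874]
ee_rot: [0.001, -0.105, 0.994, -0.001]
contact_force: [0.6, -0.1, -2.1]
width: 0.0299
gripper_force: 59.7
```

```bash
python3 - <<'E'
from h import *
import pickle
s=get_state();W=cam("wrist");pickle.dump(W,open("w9.pkl","wb"));print(s["position"],s["ee_rot"],s["contact_force"],s["moment"],s["width"])
q=np.array(s["ee_rot"]);Rt=R.from_quat(q[[1,2,3,0]]).as_matrix();p=s["position"]
print("axis px at d=-.03", [proj(W,p+Rt@np.array([x,0,-.029])).round(1).tolist()[0] for x in(.04,0,-.04)])
# near end of barrel: brightness profile along centre column
c=int(proj(W,p+Rt@np.array([.04,0,-.029]))[0][0]);g=cv2.cvtColor(W["im"],cv2.COLOR_BGR2GRAY)
print(c,g[130:270,c-2:c+3].mean(1).astype(int).tolist())
h=cv2.cvtColor(W["im"],cv2.COLOR_BGR2HSV)
cv2.imwrite("pics/w9.png",W["im"])
for r in(190,200,210,220,230): print(r,g[r,260:390:3].tolist())
E
```

```text
[ 0.44023008 -0.2667868   0.08740738] [ 5.06810004e-04 -1.04861806e-01  9.94486533e-01 -5.29490468e-04] [ 0.6088762  -0.11283187 -2.12815593] [-0.05382201 -0.01314156 -0.00889498] 0.029883015299723637
axis px at d=-.03 [[325.1, 187.7], [324.8, 264.2], [324.6, 328.7]]
325 [221, 220, 221, 221, 223, 222, 221, 222, 221, 221, 222, 222, 222, 223, 221, 220, 222, 224, 221, 180, 95, 43, 39, 39, 39, 38, 36, 37, 37, 35, 36, 36, 33, 34, 34, 36, 37, 36, 37, 31, 34, 34, 34, 32, 34, 36, 33, 36, 46, 56, 64, 63, 61, 64, 66, 64, 66, 71, 69, 69, 69, 73, 79, 57, 52, 77, 124, 192, 207, 201, 195, 172, 125, 82, 71, 68, 96, 172, 199, 203, 201, 201, 200, 203, 202, 204, 204, 197, 149, 123, 122, 124, 122, 125, 124, 122, 122, 125, 124, 123, 125, 125, 123, 124, 123, 123, 123, 123, 123, 122, 124, 124, 122, 123, 122, 122, 124, 124, 122, 123, 122, 122, 121, 123, 119, 124, 123, 121, 122, 122, 124, 123, 119, 119, 121, 122, 120, 120, 118, 124]
190 [143, 144, 141, 146, 143, 137, 141, 138, 136, 139, 103, 92, 75, 48, 47, 68, 71, 71, 69, 67, 67, 74, 65, 69, 68, 71, 68, 68, 48, 48, 83, 97, 123, 143, 150, 146, 147, 141, 149
[... 216 characters left out ...]
49, 143, 147, 166, 225, 219]
210 [140, 140, 140, 146, 143, 138, 142, 147, 144, 143, 127, 95, 105, 122, 164, 181, 193, 189, 197, 196, 199, 200, 199, 197, 198, 194, 197, 183, 176, 168, 164, 143, 133, 149, 142, 151, 149, 153, 145, 145, 188, 224, 221, 222]
220 [144, 147, 147, 143, 147, 146, 141, 140, 143, 147, 125, 93, 105, 113, 113, 119, 118, 121, 121, 127, 123, 128, 119, 118, 122, 121, 125, 187, 182, 161, 162, 141, 138, 144, 145, 146, 147, 151, 144, 170, 199, 197, 200, 198]
230 [141, 146, 142, 139, 141, 141, 140, 143, 140, 143, 127, 91, 112, 112, 113, 125, 126, 125, 124, 126, 127, 127, 131, 127, 123, 122, 115, 118, 110, 106, 100, 100, 139, 145, 142, 143, 149, 141, 153, 199, 204, 197, 200, 201]
```

```bash
python3 - <<'E'
from h import *
import pickle
W=pickle.load(open("w9.pkl","rb"))
q=np.array([5.07e-4,-.10486,.994487,-5.3e-4]);Rt=R.from_quat(q[[1,2,3,0]]).as_matrix();p=np.array([.44023,-.26679,.08741])
for x in(.036,.038,.04,.042,.044):
    print(x,[proj(W,p+Rt@np.array([x,y,d])).round(1).tolist()[0] for y,d in((0,-.0434),(0,-.0114),(-.016,-.0274),(.016,-.0274))])
V=pickle.load(open("w7.pkl","rb"));print(V["c"])
E
```

```text
0.036 [[325.2, 206.4], [324.9, 185.7], [291.0, 194.9], [359.1, 195.0]]
0.038 [[325.2, 201.9], [324.9, 182.0], [290.9, 190.8], [359.2, 191.0]]
0.04 [[325.2, 197.4], [324.9, 178.2], [290.8, 186.7], [359.4, 186.8]]
0.042 [[325.3, 192.8], [325.0, 174.4], [290.6, 182.6], [359.6, 182.7]]
0.044 [[325.3, 188.2], [325.0, 170.6], [290.5, 178.4], [359.7, 178.5]]
[ 0.39625154 -0.05019941  0.27989399]
```

send_rows:
  increments:
    - {"gripper":0.45,"linear":[0.008,0.018,0],"delta_rot":[0,0,-0.03]}
    - {"gripper":0.45,"linear":[0.022,0.053,0],"delta_rot":[0,0,-0.08]}
    - {"gripper":0.45,"linear":[0.039,0.092,0],"delta_rot":[0,0,-0.13]}
    - {"gripper":0.45,"linear":[0.057,0.133,0],"delta_rot":[0,0,-0.18]}
    - {"gripper":0.45,"linear":[0.074,0.174,0],"delta_rot":[0,0,-0.23]}
    - {"gripper":0.45,"linear":[0.09,0.21,0],"delta_rot":[0,0,-0.27]}
    - {"gripper":0.45,"linear":[0.099,0.232,0],"delta_rot":[0,0,-0.282]}
    - {"gripper":0.45,"linear":[0.102,0.2386,0],"delta_rot":[0,0,-0.282]}

```text
clock: 19.2
position: [0.5417, -0.0253, 0.0853]
ee_rot: [-0.001, 0.034, 0.999, 0.001]
contact_force: [-0.1, -0.3, -1.3]
width: 0.0295
gripper_force: 59.8
```

send_rows:
  increments:
    - {"gripper":0.45,"linear":[0,0,0],"delta_rot":[0,0,0]}
    - {"gripper":0.45,"linear":[0,0,-0.015],"delta_rot":[0,0,0]}
    - {"gripper":0.45,"linear":[0,0,-0.035],"delta_rot":[0,0,0]}
    - {"gripper":0.45,"linear":[0,0,-0.05],"delta_rot":[0,0,0]}
    - {"gripper":0.45,"linear":[0,0,-0.055],"delta_rot":[0,0,0]}
    - {"gripper":0.45,"linear":[0,0,-0.055],"delta_rot":[0,0,0]}

```text
clock: 19.8
position: [0.5408, -0.0289, 0.0309]
ee_rot: [-0.001, 0.037, 0.999, 0.0]
contact_force: [0.6, 0.5, -1.7]
width: 0.0296
gripper_force: 59.8
```

send_rows:
  increments:
    - {"gripper":0.45,"linear":[0.0012,0.0006,-0.004],"delta_rot":[0,0,0]}
    - {"gripper":0.45,"linear":[0.0012,0.0006,-0.008],"delta_rot":[0,0,0]}
    - {"gripper":0.45,"linear":[0.0012,0.0006,-0.01],"delta_rot":[0,0,0]}
    - {"gripper":0.45,"linear":[0.0012,0.0006,-0.012],"delta_rot":[0,0,0]}
    - {"gripper":0.45,"linear":[0.0012,0.0006,-0.012],"delta_rot":[0,0,0]}

```text
clock: 20.3
position: [0.5431, -0.0272, 0.0198]
ee_rot: [-0.0, 0.036, 0.999, 0.0]
contact_force: [0.3, -0.9, -1.9]
width: 0.03
gripper_force: 59.8
```

send_rows:
  increments:
    - {"gripper":0.45,"linear":[0,0,-0.001],"delta_rot":[0,0,0]}
    - {"gripper":0.45,"linear":[0,0,-0.002],"delta_rot":[0,0,0]}
    - {"gripper":0.45,"linear":[0,0,-0.002],"delta_rot":[0,0,0]}

```text
clock: 20.6
position: [0.5436, -0.0279, 0.0185]
ee_rot: [0.001, 0.036, 0.999, -0.001]
contact_force: [-1.8, -2.7, 2.9]
width: 0.0294
gripper_force: 60.4
```

send_rows:
  increments:
    - {"gripper":0.45,"linear":[-0.001,-0.0015,0],"delta_rot":[0,0,0]}
    - {"gripper":0.45,"linear":[-0.001,-0.0015,-0.001],"delta_rot":[0,0,0]}
    - {"gripper":0.45,"linear":[-0.001,-0.0015,-0.001],"delta_rot":[0,0,0]}
    - {"gripper":0.45,"linear":[-0.001,-0.0015,-0.001],"delta_rot":[0,0,0]}

```text
clock: 21.0
position: [0.5427, -0.0286, 0.0179]
ee_rot: [0.001, 0.036, 0.999, 0.0]
contact_force: [-1.8, 0.6, 7.1]
width: 0.0295
gripper_force: 61.0
```

send_rows:
  increments:
    - {"gripper":0.45,"linear":[0,-0.0003,-0.0004],"delta_rot":[0,0,0]}
    - {"gripper":0.45,"linear":[0,-0.0003,-0.0004],"delta_rot":[0,0,0]}
    - {"gripper":0.45,"linear":[0,-0.0003,-0.0004],"delta_rot":[0,0,0]}
    - {"gripper":0.45,"linear":[0,-0.0003,-0.0004],"delta_rot":[0,0,0]}
    - {"gripper":0.45,"linear":[0,-0.0003,-0.0004],"delta_rot":[0,0,0]}

```text
clock: 21.5
position: [0.5427, -0.0286, 0.0178]
ee_rot: [0.001, 0.036, 0.999, 0.0]
contact_force: [-2.0, 0.5, 10.2]
width: 0.0298
gripper_force: 61.1
```

```bash
python3 - <<'E'
from h import *
import pickle
s=get_state();W=cam("wrist");print(s["position"],s["ee_rot"],s["contact_force"],s["moment"])
q=np.array(s["ee_rot"]);Rt=R.from_quat(q[[1,2,3,0]]).as_matrix();p=s["position"]
g=cv2.cvtColor(W["im"],cv2.COLOR_BGR2GRAY)
cv2.imwrite("pics/w10.png",W["im"])
a=np.radians(-4.2);Q=np.array([[np.cos(a),-np.sin(a)],[np.sin(a),np.cos(a)]]);o=np.array([.5425,-.0285])
for l in([-.038,-.027,.008],[-.038,.027,.008],[-.045,0,.008],[-.045,-.035,.008],[-.045,-.041,.01],[-.04,0,.0606]):print(l,proj(W,[*(o+Q@l[:2]),l[2]]).round(1)[0])
V=pickle.load(open("w7.pkl","rb"))
# dark screws on plate and strip end
for r0,c0 in(proj(W,[*(o+Q@[-.038,-.027]),.008])[0][::-1],proj(W,[*(o+Q@[-.038,.027]),.008])[0][::-1]):
    r0,c0=int(r0),int(c0);t=g[r0-9:r0+10,c0-9:c0+10].astype(float);m=np.clip(np.median(t)*.7-t,0,None);y,x=np.mgrid[-9:10,-9:10]
    px=[c0+(m*x).sum()/m.sum(),r0+(m*y).sum()/m.sum()];print("screw",px,plane(W,[px],.008)[0].round(4),m.max())
c=int(proj(W,[*(o+Q@[-.04,0]),.0606])[0][0]);print(g[120:230,c-2:c+3].mean(1).astype(int).tolist())
E
```

```text
[ 0.54269473 -0.02863057  0.01783566] [7.46178914e-04 3.63347848e-02 9.99339286e-01 4.67088676e-04] [-2.01080045  0.51660234 10.22033225] [ 0.15318595  0.39272504 -0.19558871]
[-0.038, -0.027, 0.008] [278.6 171.6]
[-0.038, 0.027, 0.008] [371.1 171.8]
[-0.045, 0, 0.008] [324.9 159.8]
[-0.045, -0.035, 0.008] [264.2 159.7]
[-0.045, -0.041, 0.01] [253.1 160.4]
[-0.04, 0, 0.0606] [325.4 196.1]
screw [np.float64(278.32893127904134), np.float64(171.04108584005868)] [ 0.5023 -0.0528  0.008 ] 61.0
screw [np.float64(370.32204628501825), np.float64(172.3596833130329)] [0.5069 0.0008 0.008 ] 63.5
[152, 147, 145, 145, 151, 153, 151, 153, 153, 152, 152, 153, 151, 153, 151, 151, 152, 154, 152, 151, 153, 151, 153, 151, 153, 152, 153, 152, 153, 150, 152, 152, 150, 153, 152, 153, 154, 146, 94, 69, 99, 137, 153, 156, 154, 154, 154, 154, 154, 152, 132, 97, 90, 88, 90, 87, 79, 67, 51, 43, 41, 44, 44, 44, 46, 46, 52, 47, 49, 50, 48, 51, 55, 42, 41, 48, 77, 128, 152, 153, 148, 122, 89, 58, 51, 45, 57, 102, 141, 153, 152, 152, 150, 151, 150, 152, 150, 150, 149, 153, 150, 150, 142, 106, 89, 89, 88, 87, 86, 89]
```

send_rows:
  increments:
    - {"gripper":0.45,"linear":[0,-0.0002,0.0002],"delta_rot":[0,0,0]}
    - {"gripper":0.45,"linear":[0,-0.0002,0.0002],"delta_rot":[0,0,0]}
    - {"gripper":0.45,"linear":[0,-0.0002,0.0002],"delta_rot":[0,0,0]}
    - {"gripper":0.45,"linear":[0,-0.0002,0.0002],"delta_rot":[0,0,0]}
    - {"gripper":0.45,"linear":[0,-0.0002,0.0002],"delta_rot":[0,0,0]}

```text
clock: 22.05
position: [0.5427, -0.0286, 0.0179]
ee_rot: [0.001, 0.036, 0.999, 0.001]
contact_force: [-0.9, 1.2, 7.5]
width: 0.0297
gripper_force: 61.0
```

send_rows:
  increments:
    - {"gripper":0.45,"linear":[0,0,-0.0002],"delta_rot":[0,0,0]}
    - {"gripper":0.45,"linear":[0,0,-0.0002],"delta_rot":[0,0,0]}
    - {"gripper":0.45,"linear":[0,0,-0.0002],"delta_rot":[0,0,0]}
    - {"gripper":0.45,"linear":[0,0,-0.0002],"delta_rot":[0,0,0]}

```text
clock: 22.45
position: [0.5427, -0.0286, 0.0178]
ee_rot: [0.001, 0.036, 0.999, 0.001]
contact_force: [-0.8, 1.9, 9.9]
width: 0.0298
gripper_force: 61.0
```

```bash
python3 -c "
from rig import *
print(get_state()['contact_force']);print(sign_off())"
```

```text
[-0.83279603  1.87568921  9.92670583]
the job is handed in; nothing more can be done
None
```

I handed the job in at 22.5 s: the carrier is flush in the corner stop and the barrel is centred in the V, held pressed down at a measured 9.9 N. On the first grip the fingers closed on top of the V-block (about 6 N) before I regripped lower; the heatsink, tin and battery were not touched.

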